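# Hold a figure plinth in the bench hook for drilling

### The job

Pick up the loose wooden plinth, put it flat on the bed of the bench hook with its bevelled edge facing away from the fence, and let go of it. Then push on it with the fingers so that it sits squarely against both the fence and the end stop, and finish while still holding it there with one firm, steady diagonal push, down onto the bed and into the fence together, ready for drilling. Do not let go at the end, do not bruise it by pushing far harder than a hand would, and leave the paint jars, mixing dish and brush where they are.

Things in the scene. Friction and masses are not known exactly. Their poses are not given: they have to be found in the camera images.
- plinth: Loose light-wood block, 60 mm (x) by 100 mm (y, too long for the gripper) by 32 mm tall, 0.11 to 0.23 kg, small pencil cross on top. Origin: centre of its underside, z up. The top edge of its -x long side has a 45 degree bevel, 12 mm back and 12 mm down over the whole 100 mm; below it that side is upright for 20 mm. Starts flat on the table, bevel up, beside the bench hook. Other edges are square.
- bevel (a point): Centre of the plinth's bevelled face, 24 mm to the plinth's -x from its origin and 26 mm above its underside. The face looks along the plinth's -x and up at 45 degrees.
- hook: Bench hook fixed to the table: plywood bed, fence along its +x edge, end stop at its +y end. Origin: on the table under the bed's centre; x points from the open side to the fence, y along the fence to the stop. Bed top at z = 14 mm, fence's inner face at x = +53, stop's inner face at y = +90; a plinth fully home, bevel outward, has its origin at x = +23, y = +40, z = +14 mm, yaw as the hook's.
- bed: The plywood bed of the bench hook, same origin and axes as the hook; x -75 to +75 mm, y -110 to +110 mm, top at z = 14 mm. Rigid, waxed: the sanded plinth slides easily on it and along fence and stop (friction about 0.3).
- fence: The fence of the bench hook, a plain wood rail, same origin and axes as the hook; x +53 to +75 mm, y -110 to +110 mm, its top 44 mm above the table (30 mm above the bed). Rigid.
- stop: The end stop of the bench hook, a plain wood rail, same origin and axes as the hook; x -47 to +53 mm, y +90 to +110 mm, its top 36 mm above the table (22 mm above the bed). Rigid.
- corner (a point): The inner corner where bed top, fence face and stop face meet, at x = +53, y = +90, z = +14 mm in the hook's frame.
- jar_a: Bystander: a small capped paint jar, 44 mm across, about 52 mm tall, standing beyond the fence. Origin under its centre.
- jar_b: Bystander: another paint jar of the same size, beyond the fence. Origin under its centre.
- palette: Bystander: a white mixing dish, 140 mm across and 16 mm tall, on the robot's left. Origin under its centre.
- brush: Bystander: a brush lying flat on the table on the robot's right, handle to its -x. Origin at its underside.

How it is judged:
By the outcome, as a careful person would: the job done as asked, in the order asked, and still so for the second after the job is handed in, while the arm keeps its last pose, push and grip.
It also fails if it takes over 61 s, if anything falls off the work surface, if the arm or the gripper's body presses on something with over 40 N, if the wrist force passes 120 N, or if a joint passes its speed limit or range.

### The arm

A 6-joint arm with a two-finger parallel gripper is mounted at the origin on the work surface. World frame = base frame: x ahead of the robot, y to its left, z up, the work surface at z = 0. Lengths are in m, angles in rad, forces in N, time in s.
With the tool pointing down it reaches from about 0.35 to 0.975 m from the base axis. Payload 4.9 kg.
Tool frame: the origin (TCP) lies at the very end of the fingers, on their centre line; the grasp point (between the pads) lies 19 mm behind it; x points along the fingers, y is the direction in which the jaws open and shut, and the axes are right-handed (so a half turn about x gives the same grasp; the last joint's range is limited). The gripper opens to 85 mm and grips with 20 to 120 N. Pads are 22 mm wide; open, the fingers measure 114 mm over their backs; the gripper's body (76 mm by 85 mm) begins 54 mm behind the grasp point. The pads swing forward as they close: fully open they stand 13 mm farther back than shut.
Start: joints at [-0.119, 0.053, 1.613, -0, 1.476, -0.119], TCP at [0.625, 0, 0.231] pointing down, gripper open.
Joint ranges: [-3.01, 3.01], [-1.01, 2.22], [0.06, 2.58], [-1.02, 4.17], [0.09, 2.62], [-3.14, 3.14]. Speed limits (rad/s): [2.57, 2.57, 3.14, 3.14, 3.14, 3.14].

### API

Orientations are given as a unit quaternion [w, x, y, z].
In Python, from plant import manip gives the robot as it stands.
- The arm moves only by the tool play_rows, never from a script. Its argument "plan" is a list of rows, each a list of 5 numbers: the shift along the tool's x, y, z in mm, then the turn about the tool's x in rad, then the closure, from -1 (fully open) to 1 (shut). A call has 1 to 8 rows; each row is the pose to reach, as a shift and turn from the pose commanded when the call began, along the tool's axes at that moment; what a row does not reach only later rows make up. A row lasts 1/8 s, in which the tool goes at most 62.5 mm and 10.7 degrees, less where a joint would pass 70% of its speed; a pose out of reach is approached as far as the arm can. A call with a gripper value outside its range is refused whole. The fingers move at their own pace and stop on an object; the grip force is fixed at half the most. Time passes only in rows, so rows that repeat a pose let the fingers close. It gives the time, the measured TCP pose, the force and the opening at its end, in the units of the state.
- manip.state(): the state, without advancing time (a new reading comes with each control period).
- manip.grab_frame(name): name is "scene" or "side" or "wrist"; returns a dict with "img" (480x640x3 uint8, red, green, blue), "range_z" (480x640 float32, m along the optical axis (not along the pixel's ray), 0 where there is no reading), "fx", "fy", "cx", "cy" (pixels), "k1" (the pictures are not rectified: a ray, as slopes to the right and down, at radius r is drawn at 1 + k1 r^2 times it, then the intrinsics apply), "origin" and "rotation" of the camera in the world. Camera axes: x right, y up, looking along -z (the intrinsics and any distortion apply to the point x, -y, -z); pixel columns grow to the right and rows downward; lengths in m; the calibration is good to about 2 mm. A picture is of the moment at which its call begins.
- manip.job_done(): hands the job in, once; it reports no verdict.
The state is a dict: "time": time; "joint_pos": joint angles; "joint_vel": joint speeds; "joint_efforts": joint torques, N m; "tool_pos": TCP position; "tool_rot": TCP orientation; "contact_force": force on the tool from outside, world axes, zero at the start; "ft_torque": the same for the moment, N m; "gripper_width": opening from 0.0 (shut) to 1.0 (fully open).
Only numpy, scipy, OpenCV 4.12 (cv2) and the standard library are available. Lean on these libraries where they do the work, as an engineer would, in place of code of your own. Each camera call takes 0.05 s, during which the arm holds its last target. There are 200 camera calls.

## Working session

There is one attempt and no reset: what is moved stays moved. The work goes in short steps, Python scripts to look and compute and a tool call to move; the robot and the scene stay as the last step left them, time stands still between calls to the robot, and variables do not carry over. Pictures are saved under pics/ and viewed, about 8 in all and at most 12, crops included, and the job is handed in when it is done.

Besides the shell and the picture viewer there is one more tool, called after "Emit:" as name(argument=value, ...) on one line, values as JSON. play_rows: Moves the arm, as the interface text tells. Its arguments: {"type":"object","properties":{"plan":{"type":"array"}},"required":["plan"]}

```bash
ls; mkdir -p pics
cat > h.py <<'E'
import numpy as np, cv2
from plant import manip
def grab(n, save=None):
    f=manip.grab_frame(n)
    np.savez(f'{n}.npz',**{k:np.asarray(v) for k,v in f.items()})
    if save: cv2.imwrite('pics/'+save,f['img'][:,:,::-1])
    return f
def load(n): return dict(np.load(f'{n}.npz'))
def R(f):
    r=np.asarray(f['rotation'],float)
    if r.size==9: return r.reshape(3,3)
    from scipy.spatial.transform import Rotation as Ro
    return Ro.from_quat(r[[1,2,3,0]]).as_matrix()
def rays(f,uv):
    uv=np.atleast_2d(uv).astype(float)
    K=np.array([[f['fx'],0,f['cx']],[0,f['fy'],f['cy']],[0,0,1]],float)
    xy=cv2.undistortPoints(uv[:,None],K,np.array([float(f['k1']),0,0,0]))[:,0]
    return np.c_[xy[:,0],-xy[:,1],-np.ones(len(xy))]
def onplane(f,uv,z):
    d=rays(f,uv)@R(f).T; o=np.asarray(f['origin'],float)
    return o+d*((z-o[2])/d[:,2])[:,None]
def cloud(f):
    v,u=np.mgrid[0:480,0:640]
    d=rays(f,np.c_[u.ravel(),v.ravel()])
    p=d*np.asarray(f['range_z']).ravel()[:,None]
    return (p@R(f).T+np.asarray(f['origin'],float)).reshape(480,640,3)
E
python3 - <<'E'
from h import *
s=manip.state(); print(s)
a=grab('scene','scene1.png');b=grab('wrist');c=grab('side','side1.png')
cv2.imwrite('pics/w1.png',b['img'][:,:,::-1])
for f in(a,b,c): print(f['fx'],f['k1'],f['origin'],f['rotation'])
E
```

```text
pics
{'time': 0.0, 'joint_pos': array([-1.19000756e-01,  5.33513749e-02,  1.61432099e+00, -1.22853108e-05,
        1.47596883e+00, -1.18990786e-01]), 'joint_vel': array([-2.46770751e-04, -8.92608320e-04, -6.62197310e-05,  4.42205984e-06,
       -1.99242909e-03, -3.32659470e-04]), 'joint_efforts': array([ 2.70554956e-04, -3.93670499e+01, -3.70175600e+01, -1.62778279e-04,
        6.93513779e-03, -6.06393527e-06]), 'tool_pos': array([6.24373615e-01, 7.13952628e-05, 2.30050285e-01]), 'tool_rot': array([ 0.4994309 ,  0.49955082,  0.50056418, -0.50045305]), 'contact_force': array([-0.25414247, -0.1787023 , -0.06348701]), 'ft_torque': array([ 0.0176235 ,  0.07229154, -0.05285689]), 'gripper_width': 1.000250573964013}
557.9814971733313 -0.15921791257938808 [1.36555423 0.14844671 1.04015564] [0.59967475 0.2068781  0.24439284 0.73339197]
373.08821355578647 0.014754222400653199 [0.6255196  0.08315353 0.37311875] [ 9.86292260e-01 -1.65006036e-01  7.40467933e-04  1.94669646e-04]
475.83314582381087 -0.09709127688392327 [0.30171156 1.00831568 0.70028564] [-0.12919393 -0.08011913  0.48488838  0.86126251]
```

View pics/scene1.png

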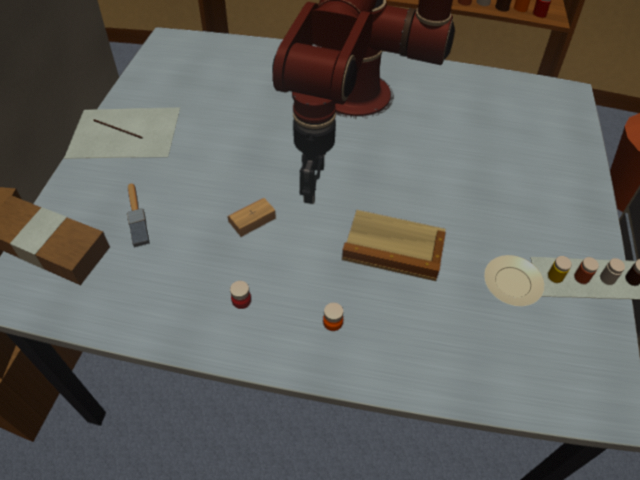

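View pics/w1.png

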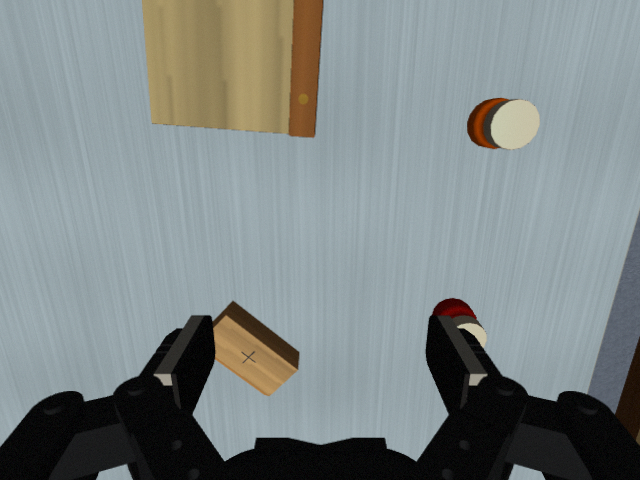

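View pics/side1.png

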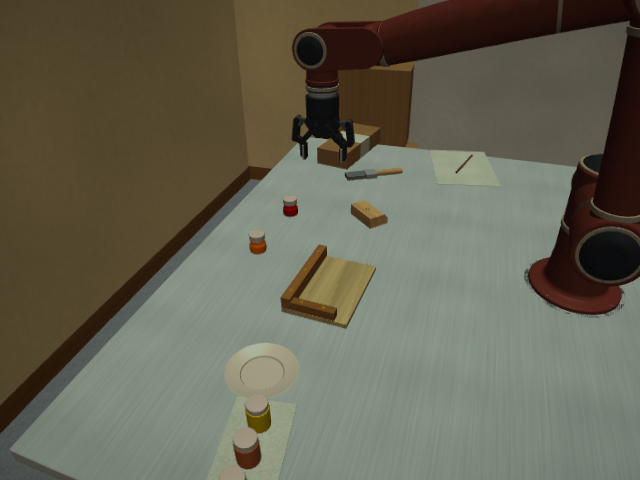

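Scene camera: hook at pixel (395,245), its open side toward the robot, with the stop at the right (+y). Plinth at (252,216) and jars at (240,294) and (333,316). The wrist view shows the plinth's cross at (248,357). Next I'll get the poses from the depth data.

Run:
```python
from h import *
for n in('scene','side','wrist'):
    f=load(n);C=cloud(f)
    z=C[...,2]; xy=C[...,:2]
    print(n,'table z',np.median(z[(abs(xy[...,0]-.6)<.3)&(abs(xy[...,1])<.3)&(z<.02)]))
    roi=(xy[...,0]>.4)&(xy[...,0]<.69)&(xy[...,1]>-.25)&(xy[...,1]<.03)&(z<.06)&(f['range_z']>0)
    for lo,hi in((.010,.02),(.02,.0285),(.0285,.036)):
        m=roi&(z>lo)&(z<hi); p=C[m]
        if len(p)>15: print(n,lo,hi,len(p),cv2.minAreaRect((p[:,:2]*1000).astype(np.float32)),np.median(p[:,2]))
    roi=(xy[...,0]>.4)&(xy[...,0]<.9)&(xy[...,1]>.03)&(xy[...,1]<.4)&(f['range_z']>0)
    for lo,hi in((.010,.018),(.030,.040),(.040,.052)):
        m=roi&(z>lo)&(z<hi); k,l,st,_=cv2.connectedComponentsWithStats(m.astype(np.uint8))
        if k<2: continue
        i=1+st[1:,4].argmax(); p=C[l==i]
        print(n,'hook',lo,len(p),cv2.minAreaRect((p[:,:2]*1000).astype(np.float32)),np.median(p[:,2]))
f=load('wrist'); a=cv2.resize(f['img'][280:410,190:320,::-1],(600,600),interpolation=cv2.INTER_CUBIC)
s=load('scene'); b=cv2.resize(s['img'][185:245,215:290,::-1],None,fx=2.6,fy=2.6,interpolation=cv2.INTER_CUBIC)
o=np.zeros((600,800,3),np.uint8);o[:,:600]=a;o[:b.shape[0],605:605+b.shape[1]]=b[:,:195];cv2.imwrite('pics/c2.png',o)
```

```text
scene table z -0.00043814725779278696
scene 0.01 0.02 129 ((544.599365234375, -171.32846069335938), (66.06249237060547, 99.42721557617188), 49.49195098876953) 0.014727601331539386
scene 0.02 0.0285 121 ((543.5509033203125, -169.43594360351562), (60.79145431518555, 99.8609848022461), 47.714622497558594) 0.024566528649701658
scene 0.0285 0.036 618 ((545.9522094726562, -166.909912109375), (51.61241149902344, 100.98685455322266), 47.294281005859375) 0.032518067585986965
scene hook 0.01 2777 ((528.9178466796875, 177.69595336914062), (218.68263244628906, 109.80647277832031), 85.88679504394531) 0.01438469589137581
scene hook 0.03 276 ((626.5208740234375, 172.06204223632812), (218.1497039794922, 7.566775321960449), 85.8698501586914) 0.03511406705222553
scene hook 0.04 858 ((614.3859252929688, 172.64109802246094), (219.05564880371094, 32.64601516723633), 87.47026062011719) 0.04404038955567374
side table z -0.0008479956136058231
side 0.01 0.02 109 ((547.7105712890625, -144.5550079345703), (52.370140075683594, 117.18788146972656), 75.86165618896484) 0.014478404686066204
side 0.02 0.0285 110 ((5
[... 892 characters left out ...]
((543.6517944335938, -170.18881225585938), (60.983455657958984, 100.61339569091797), 47.456504821777344) 0.0242437571269718
wrist 0.0285 0.036 3460 ((546.2754516601562, -167.4981231689453), (52.738216400146484, 100.62975311279297), 47.33564376831055) 0.03231624829703708
wrist hook 0.01 18450 ((536.3412475585938, 122.01649475097656), (106.45072937011719, 125.55876159667969), 86.09060668945312) 0.014344135636336908
wrist hook 0.03 96 ((768.5775146484375, 75.32936096191406), (30.823230743408203, 9.438331604003906), 85.06230163574219) 0.032683938871715945
wrist hook 0.04 3885 ((612.3599853515625, 114.10479736328125), (100.89045715332031, 22.79903221130371), 86.01837158203125) 0.04440252869608968
```

View pics/c2.png

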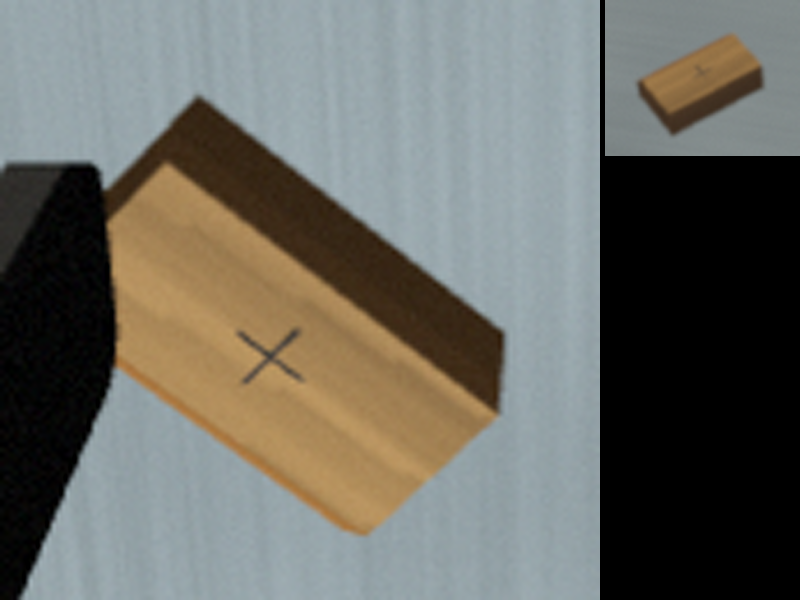

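The thin lit strip along the lower-left long side (crop 120–360, 365–535) is the bevel. So the plinth's +x points at about 47.4° in the world, with its origin near (0.5436, -0.170). The hook's yaw is about -4°. Next I'll compute the approach.

```bash
cat >> h.py <<'E'
from scipy.spatial.transform import Rotation as Ro
def goal(x,y,z,yaw):
    """row (mm, rad) for TCP world pos in mm and tool-y heading in deg (mod 180)"""
    s=manip.state(); q=s['tool_rot']; M=Ro.from_quat(q[[1,2,3,0]]).as_matrix()
    d=M.T@(np.array([x,y,z])-s['tool_pos']*1000)
    h=np.degrees(np.arctan2(M[1,1],M[0,1]))
    t=(yaw-h+90)%180-90   # world ccw; tool x down => negative turn
    print('row',d.round(1),'turn',round(-np.radians(t),3),'| tool-y heading',round(h,1),'x-axis',M[:,0].round(3),'z',M[:,2].round(3),'t',round(s['time'],2),'pos',(s['tool_pos']*1000).round(1),'F',s['contact_force'].round(1),'w',round(s['gripper_width'],3),'j6',round(s['joint_pos'][5],2))
E
python3 -c "
from h import *
goal(543.6,-170,90,47.4)"
```

```text
row [140.5 -80.7 170.1] turn -0.827 | tool-y heading 0.0 x-axis [-0.002  0.    -1.   ] z [ 0. -1. -0.] t 0.15 pos [6.245e+02 1.000e-01 2.304e+02] F [-0.2 -0.1  0.3] w 0.996 j6 -0.12
```

Emit:
play_rows(plan=[[35,-20,42,-0.18,-1],[70,-40,85,-0.36,-1],[105,-60,128,-0.54,-1],[140,-81,170,-0.72,-1],[140,-81,170,-0.827,-1],[140,-81,170,-0.827,-1],[140,-81,170,-0.827,-1],[140,-81,170,-0.827,-1]])

```text
time: 1.15
tool_pos: [0.5447, -0.1696, 0.092]
tool_rot: [0.659, 0.257, 0.658, -0.257]
contact_force: [-0.1, 0.6, -0.1]
gripper_width: 1.002
```

Run:
```python
from h import *
f=grab('wrist','w2.png');C=cloud(f);z=C[...,2]
roi=(f['range_z']>0)&(abs(C[...,0]-.5436)<.08)&(abs(C[...,1]+.17)<.08)
for lo,hi in((.02,.0285),(.0295,.036)):
    m=roi&(z>lo)&(z<hi);p=C[m];print(len(p),cv2.minAreaRect((p[:,:2]*1000).astype(np.float32)))
goal(543.6,-170,6,47.4)
```

```text
2047 ((543.4374389648438, -170.70028686523438), (60.26256561279297, 100.42024230957031), 47.03688049316406)
13863 ((546.409423828125, -167.68685913085938), (52.38985824584961, 100.77784729003906), 47.07038116455078)
row [85.9 -1.  -0.6] turn 0.0 | tool-y heading 47.4 x-axis [ 0.001 -0.    -1.   ] z [ 0.736 -0.677  0.001] t 1.2 pos [ 544.6 -169.6   91.9] F [ 0.  -0.2  0.1] w 0.999 j6 -1.26
```

View pics/w2.png

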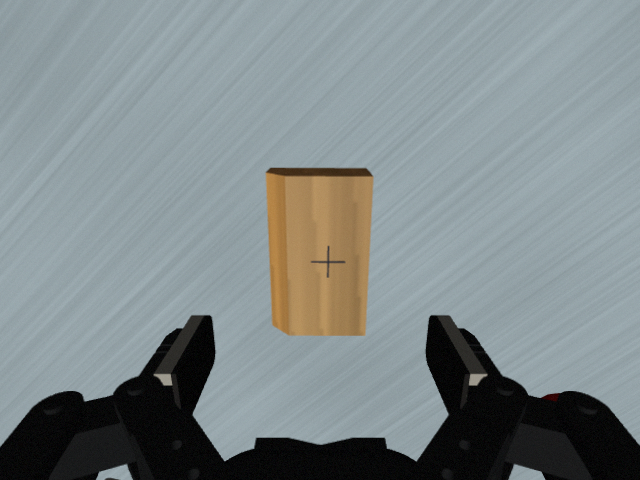

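The bevel is on the image's left (270–290, 170–335), which is the plinth's -x, and the jaws straddle the block. Descending now.

Emit:
play_rows(plan=[[45,-1.5,0,0,-1],[80,-1.5,0,0,-1],[80,-1.5,0,0,-1],[80,-1.5,0,0,-1]])

```text
time: 1.7
tool_pos: [0.5441, -0.1714, 0.0128]
tool_rot: [0.66, 0.257, 0.658, -0.257]
contact_force: [-0.1, 0.4, 0.8]
gripper_width: 0.999
```

```bash
python3 -c "
from h import *
goal(543.4,-170.5,2,47.1)"
```

```text
row [10.8  0.1 -1.1] turn 0.005 | tool-y heading 47.4 x-axis [ 0.002 -0.001 -1.   ] z [ 0.736 -0.677  0.002] t 1.7 pos [ 544.1 -171.4   12.8] F [-0.1  0.4  0.8] w 0.999 j6 -1.26
```

Emit:
play_rows(plan=[[10,0,-1,0.005,-1],[10,0,-1,0.005,-1],[10,0,-1,0.005,1],[10,0,-1,0.005,1],[10,0,-1,0.005,1],[10,0,-1,0.005,1],[10,0,-1,0.005,1],[10,0,-1,0.005,1]])

```text
time: 2.7
tool_pos: [0.5429, -0.1707, 0.0021]
tool_rot: [0.659, 0.259, 0.658, -0.259]
contact_force: [-0.0, -0.0, 5.4]
gripper_width: 0.687
```

Emit:
play_rows(plan=[[0,0,0,0,1],[-15,0,0,0,1],[-40,0,0,0,1],[-80,0,0,0,1],[-110,0,0,0,1],[-110,0,0,0,1]])

```text
time: 3.45
tool_pos: [0.5438, -0.1712, 0.1143]
tool_rot: [0.66, 0.258, 0.656, -0.259]
contact_force: [0.7, -0.7, -1.5]
gripper_width: 0.693
```

```bash
python3 -c "
from h import *
goal(500,70,140,-4.1)"
```

```text
row [ -26.5  146.9 -196.1] turn 0.894 | tool-y heading 47.1 x-axis [ 0.005 -0.002 -1.   ] z [ 0.732 -0.681  0.005] t 3.45 pos [ 543.8 -171.2  114.3] F [ 0.7 -0.7 -1.5] w 0.693 j6 -1.26
```

Emit:
play_rows(plan=[[-10,20,-30,0.15,1],[-20,50,-70,0.33,1],[-26,85,-115,0.51,1],[-26,120,-160,0.69,1],[-26,147,-196,0.85,1],[-26,147,-196,0.894,1],[-26,147,-196,0.894,1],[-26,147,-196,0.894,1]])

```text
time: 4.45
tool_pos: [0.4981, 0.0703, 0.136]
tool_rot: [-0.481, -0.517, -0.482, 0.518]
contact_force: [-0.3, -0.4, -1.6]
gripper_width: 0.692
```

Run:
```python
from h import *
f=grab('wrist','w3.png');C=cloud(f);z=C[...,2]
ok=(f['range_z']>0)&(C[...,1]>.05)&(C[...,0]>.4)&(C[...,0]<.68)
for lo,hi in((.010,.018),(.032,.039),(.040,.048)):
    m=ok&(z>lo)&(z<hi);k,l,st,_=cv2.connectedComponentsWithStats(m.astype(np.uint8))
    i=1+st[1:,4].argmax();p=C[l==i];r=cv2.minAreaRect((p[:,:2]*1000).astype(np.float32))
    print(lo,len(p),r,np.median(p[:,2]),cv2.boxPoints(r).round(1).tolist())
goal(500,70,140,-4.1)
```

```text
0.01 40861 ((539.4232788085938, 142.5298309326172), (146.25045776367188, 129.33328247070312), 85.83525848388672) 0.014452958259633053 [[469.6000061035156, 74.30000305175781], [598.5999755859375, 64.9000015258789], [609.2000122070312, 210.8000030517578], [480.20001220703125, 220.1999969482422]]
0.032 1085 ((602.7347412109375, 135.63272094726562), (140.37245178222656, 2.0686817169189453), 85.90472412109375) 0.03561915689224085 [[596.7000122070312, 65.69999694824219], [598.7999877929688, 65.5999984741211], [608.7999877929688, 205.60000610351562], [606.7000122070312, 205.6999969482422]]
0.04 9545 ((613.6223754882812, 133.83026123046875), (138.9606170654297, 23.652040481567383), 86.31920623779297) 0.04439502084421182 [[597.4000244140625, 65.30000305175781], [621.0, 63.70000076293945], [629.9000244140625, 202.39999389648438], [606.2999877929688, 203.89999389648438]]
row [-3.6  1.7  0. ] turn -0.001 | tool-y heading -4.2 x-axis [-0.002 -0.    -1.   ] z [-0.072 -0.997  0.   ] t 4.5 pos [498.3  70.2 136.4] F [ 0.5 -1.3 -1.1] w 0.689 j6 0.06
```

View pics/w3.png

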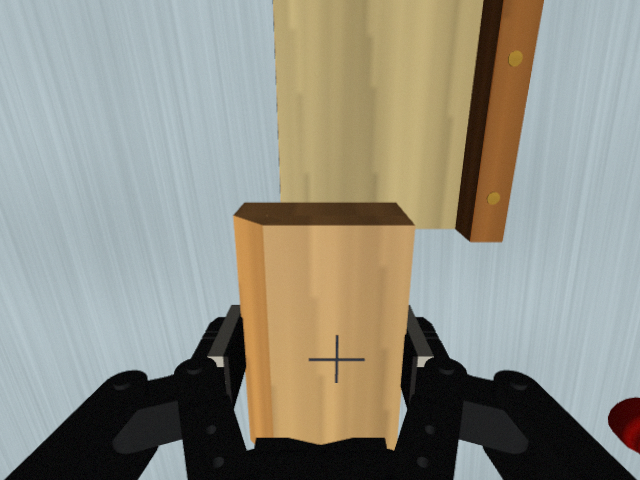

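Hook origin comes out near (552.2, 178.8) mm with yaw -4.1°; the fence's inner corner in the picture is at (457,230). The plinth is held square, bevel on the left, away from the fence. I'll place it at hook (-12, 20).

```bash
cat >> h.py <<'E'
HO=np.array([552.2,178.8]); HY=np.radians(-4.1)
HX=np.array([np.cos(HY),np.sin(HY)]); HYv=np.array([-np.sin(HY),np.cos(HY)])
def hgoal(x,y,z):
    w=HO+x*HX+y*HYv; goal(w[0],w[1],z,-4.1)
    p=manip.state()['tool_pos'][:2]*1000-HO; F=manip.state()['contact_force']
    print('tcp in hook',(p@HX).round(1),(p@HYv).round(1),'F hook',F[:2]@HX,F[:2]@HYv,F[2])
E
python3 -c "
from h import *
hgoal(-12,20,26)"
```

```text
row [ 110.3   34.  -132.3] turn -0.001 | tool-y heading -4.2 x-axis [-0.002 -0.    -1.   ] z [-0.072 -0.997  0.   ] t 4.5 pos [498.3  70.2 136.4] F [ 0.5 -1.3 -1.1] w 0.689 j6 0.06
tcp in hook -46.0 -112.2 F hook 0.5632660796626712 -1.2509989464791758 -1.1140946838327812
```

Emit:
play_rows(plan=[[20,15,-50,0,1],[40,34,-100,0,1],[60,34,-132,0,1],[90,34,-132,0,1],[110,34,-132,0,1],[110,34,-132,0,1],[110,34,-132,0,1]])

```text
time: 5.38
tool_pos: [0.543, 0.1995, 0.0283]
tool_rot: [0.482, 0.518, 0.481, -0.517]
contact_force: [0.2, 0.1, -1.3]
gripper_width: 0.687
```

```bash
python3 -c "
from h import *
hgoal(-12,20,16.5)"
```

```text
row [11.8 -1.4 -0. ] turn -0.001 | tool-y heading -4.2 x-axis [ 0.002  0.    -1.   ] z [-0.073 -0.997 -0.   ] t 5.38 pos [543.  199.5  28.3] F [ 0.2  0.1 -1.3] w 0.687 j6 0.3
tcp in hook -10.6 20.0 F hook 0.1819449616883764 0.07896338096544833 -1.299447883873686
```

Emit:
play_rows(plan=[[5,-1,0,0,1],[9,-1,0,0,1],[10,-1,0,0,1],[10,-1,0,0,1]])

```text
time: 5.88
tool_pos: [0.5411, 0.2, 0.0173]
tool_rot: [-0.482, -0.518, -0.482, 0.518]
contact_force: [0.1, 0.2, -1.3]
gripper_width: 0.686
```

```bash
python3 -c "
from h import *
hgoal(-12,20,16.5)"
```

```text
row [0.8 0.6 0.3] turn -0.0 | tool-y heading -4.1 x-axis [-0.  0. -1.] z [-0.072 -0.997 -0.   ] t 5.88 pos [541.1 200.   17.3] F [ 0.1  0.2 -1.3] w 0.686 j6 0.3
tcp in hook -12.6 20.3 F hook 0.10838523868633788 0.1926051766551803 -1.3023737192256342
```

Emit:
play_rows(plan=[[0.7,0,0,0,1],[1.4,0,0,0,1],[1.4,0,0,0,1],[1.4,0,0,0,1]])

```text
time: 6.38
tool_pos: [0.5413, 0.2, 0.0161]
tool_rot: [0.482, 0.518, 0.482, -0.518]
contact_force: [-0.4, 0.6, 0.5]
gripper_width: 0.689
```

Emit:
play_rows(plan=[[0,0,0,0,-0.8],[0,0,0,0,-0.8],[0,0,0,0,-0.8],[0,0,0,0,-0.8],[-30,0,0,0,-0.8],[-80,0,0,0,-0.8],[-120,0,0,0,-0.8],[-120,0,0,0,-0.8]])

```text
time: 7.38
tool_pos: [0.544, 0.2007, 0.1409]
tool_rot: [0.483, 0.52, 0.48, -0.515]
contact_force: [-0.4, -0.3, 0.7]
gripper_width: 0.901
```

Emit:
play_rows(plan=[[0,-40,50,0,1],[0,-82,62,0,1],[0,-82,62,0,1],[0,-82,62,0,1],[0,-82,62,0,1]])

```text
time: 8.0
tool_pos: [0.4559, 0.1443, 0.1361]
tool_rot: [0.482, 0.518, 0.482, -0.517]
contact_force: [-0.0, -0.1, -0.4]
gripper_width: -0.001
```

```bash
cat >> h.py <<'E'
def plinth(save=None):
    f=grab('wrist',save);C=cloud(f)*1000;z=C[...,2]
    d=C[...,:2]-HO; P=np.stack([d@HX,d@HYv],-1)
    m=(f['range_z']>0)&(z>40)&(z<50)&(P[...,0]<52)&(P[...,0]>-75)&(abs(P[...,1])<105)
    k,l,st,_=cv2.connectedComponentsWithStats(m.astype(np.uint8));i=1+st[1:,4].argmax();m=l==i
    r=cv2.minAreaRect(P[m].astype(np.float32))
    print('top in hook',r,'bounds',np.percentile(P[m],[0.3,99.7],axis=0).round(1).tolist(),'z',np.median(z[m]))
    fm=(f['range_z']>0)&(z>36)&(z<41)&(P[...,0]>40)&(P[...,0]<60)
    return f,P,z
E
python3 -c "
from h import *
plinth('w4.png')
hgoal(-70,20,22)"
```

```text
top in hook ((-9.026130676269531, 19.990215301513672), (100.47911834716797, 57.10389709472656), 89.95330810546875) bounds [[-35.9, -29.8], [18.7, 69.9]] z 46.34672292950874
row [114.1  23.6 -61.3] turn -0.0 | tool-y heading -4.1 x-axis [ 0.  0. -1.] z [-0.072 -0.997 -0.   ] t 8.05 pos [455.8 144.3 136.1] F [-0.2  0.2  1.1] w -0.0 j6 0.22
tcp in hook -93.7 -41.3 F hook -0.2374804688624873 0.22650106868496103 1.1004824652549476
```

View pics/w4.png

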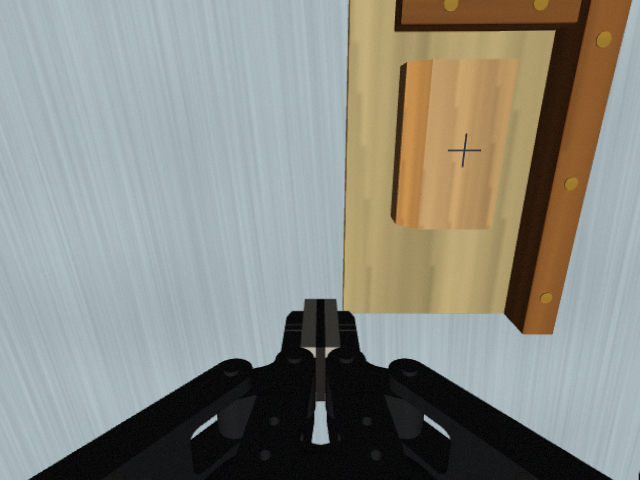

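The plinth lies flat and square on the bed (cross at (464,150)), bevel away from the fence, released. Next I'll lower the closed fingers on the open side.

Emit:
play_rows(plan=[[10,25,-50,0,1],[50,26,-61,0,1],[90,26,-61,0,1],[112,26,-61,0,1],[112,26,-61,0,1],[112,26,-61,0,1]])

```text
time: 8.8
tool_pos: [0.4865, 0.2034, 0.025]
tool_rot: [0.482, 0.518, 0.481, -0.517]
contact_force: [0.1, 0.6, -0.2]
gripper_width: 0.0
```

Emit:
play_rows(plan=[[0,4,0,0,1],[0,8,0,0,1],[0,12,0,0,1],[0,16,0,0,1],[0,20,0,0,1],[0,24,0,0,1],[0,28,0,0,1],[0,28,0,0,1]])

```text
time: 9.8
tool_pos: [0.5135, 0.2009, 0.0239]
tool_rot: [0.482, 0.518, 0.482, -0.518]
contact_force: [0.3, 0.4, -0.2]
gripper_width: -0.002
```

```bash
python3 -c "
from h import *
hgoal(-40,20,22); plinth()"
```

```text
row [ 1.9  0.2 -0.7] turn -0.001 | tool-y heading -4.1 x-axis [ 0. -0. -1.] z [-0.072 -0.997 -0.   ] t 9.8 pos [513.5 200.9  23.9] F [ 0.3  0.4 -0.2] w -0.002 j6 0.31
tcp in hook -40.2 19.3 F hook 0.3136900468738552 0.4449644913453609 -0.24378153523231735
top in hook ((6.912881851196289, 29.245389938354492), (82.79763793945312, 56.41432189941406), 89.78083801269531) bounds [[-20.3, -7.4], [34.3, 70.4]] z 46.34036347710023
```

Emit:
play_rows(plan=[[0,4,0,0,1],[0,8,0,0,1],[0,12,0,0,1],[0,15,0,0,1],[0,17,0,0,1],[0,18,0,0,1],[0,18,0,0,1],[0,18,0,0,1]])

```text
time: 10.85
tool_pos: [0.5312, 0.1997, 0.024]
tool_rot: [0.482, 0.518, 0.482, -0.518]
contact_force: [-0.5, 0.1, 0.8]
gripper_width: 0.0
```

```bash
python3 -c "
from h import *
hgoal(-21,20,24); plinth()"
```

```text
row [-0.   1.5 -0.6] turn -0.0 | tool-y heading -4.1 x-axis [ 0.  0. -1.] z [-0.072 -0.997 -0.   ] t 10.85 pos [531.2 199.7  24. ] F [-0.5  0.1  0.8] w 0.0 j6 0.3
tcp in hook -22.5 19.4 F hook -0.5410551708746921 0.044382993472715945 0.8027326885490281
top in hook ((23.816904067993164, 29.532493591308594), (82.19729614257812, 56.29106903076172), 89.95729064941406) bounds [[-2.9, -7.3], [51.6, 70.4]] z 46.338702391463194
```

Emit:
play_rows(plan=[[0,0.5,0,0,1],[0,1,0,0,1],[0,1.5,0,0,1],[0,2,0,0,1],[0,2,0,0,1]])

```text
time: 11.52
tool_pos: [0.5331, 0.1996, 0.0239]
tool_rot: [-0.482, -0.518, -0.482, 0.518]
contact_force: [-0.3, -0.8, -0.9]
gripper_width: 0.002
```

Emit:
play_rows(plan=[[0,0.5,0,0,1],[0,1,0,0,1],[0,1.5,0,0,1],[0,1.5,0,0,1]])

```text
time: 12.02
tool_pos: [0.5334, 0.1996, 0.0238]
tool_rot: [-0.481, -0.517, -0.482, 0.518]
contact_force: [-5.5, 0.5, 4.4]
gripper_width: 0.0
```

Emit:
play_rows(plan=[[0,0.8,0,0,1],[0,0.8,0,0,1],[0,-10,0,0,1],[-30,-25,10,0,1],[-70,-25,50,0,1],[-70,15,90,0,1],[-70,44,92,0,1],[-70,44,92,0,1]])

```text
time: 13.02
tool_pos: [0.5735, 0.1035, 0.0944]
tool_rot: [0.482, 0.519, 0.481, -0.518]
contact_force: [-0.7, 0.5, -0.7]
gripper_width: -0.001
```

```bash
python3 -c "
from h import *
plinth(); hgoal(23,-60,24)"
```

```text
top in hook ((24.93519401550293, 13.773666381835938), (87.83478546142578, 54.352447509765625), 89.83448791503906) bounds [[-1.1, -29.7], [51.9, 56.3]] z 46.33700137581279
row [ 69.8  -2.2 -13. ] turn -0.001 | tool-y heading -4.2 x-axis [ 0. -0. -1.] z [-0.073 -0.997  0.   ] t 13.07 pos [572.1 104.1  93.8] F [-1.3  0.5 -0.3] w 0.0 j6 0.12
tcp in hook 25.2 -73.0 F hook -1.301455697424728 0.455413490641764 -0.30146457877649246
```

Emit:
play_rows(plan=[[35,-2,0,0,1],[69,-2,0,0,1],[69,-2,0,0,1],[69,-2,-10,0,1],[69,-2,-20,0,1],[69,-2,-20,0,1]])

```text
time: 13.82
tool_pos: [0.5724, 0.1258, 0.0265]
tool_rot: [0.483, 0.518, 0.481, -0.517]
contact_force: [-0.2, 0.1, -0.0]
gripper_width: -0.003
```

Emit:
play_rows(plan=[[0,0,-4,0,1],[0,0,-8,0,1],[0,0,-12,0,1],[0,0,-16,0,1],[0,0,-20,0,1],[0,0,-20,0,1]])

```text
time: 14.58
tool_pos: [0.5727, 0.1449, 0.0249]
tool_rot: [0.482, 0.518, 0.482, -0.518]
contact_force: [-0.3, 0.2, 1.0]
gripper_width: 0.002
```

```bash
python3 -c "
from h import *
hgoal(23,-21,24)
f,P,z=plinth()
m=(z>33)&(z<39)&(P[...,1]>80)&(P[...,1]<120)&(P[...,0]<45)&(P[...,0]>-40);print('stop',np.percentile(P[m][:,1],[1,99]) if m.any() else 0)"
```

```text
row [  0.9   0.1 -11.4] turn -0.0 | tool-y heading -4.1 x-axis [-0.  0. -1.] z [-0.072 -0.997 -0.   ] t 14.57 pos [572.7 144.9  24.9] F [-0.3  0.2  1. ] w 0.002 j6 0.19
tcp in hook 22.9 -32.4 F hook -0.26670828422623566 0.22161200757733704 1.0101937348551697
top in hook ((24.98967933654785, 25.418655395507812), (54.014976501464844, 105.86580657958984), 0.0023929632734507322) bounds [[-0.9, -26.6], [51.8, 77.9]] z 46.360270357804396
stop 0
```

Emit:
play_rows(plan=[[0,0,-4,0,1],[0,0,-8,0,1],[0,0,-10,0,1],[0,0,-11,0,1],[0,0,-12,0,1],[0,0,-13,0,1],[0,0,-13,0,1]])

```text
time: 15.5
tool_pos: [0.5736, 0.1566, 0.0249]
tool_rot: [-0.482, -0.517, -0.481, 0.518]
contact_force: [-1.6, -4.7, 0.6]
gripper_width: -0.005
```

Emit:
play_rows(plan=[[0,0,-0.7,0,1],[0,0,-1.2,0,1],[0,0,-1.2,0,1]])

```text
time: 15.88
tool_pos: [0.5736, 0.1566, 0.0249]
tool_rot: [-0.483, -0.516, -0.481, 0.519]
contact_force: [-2.1, -8.6, 1.6]
gripper_width: -0.001
```

```bash
python3 -c "
from h import *
hgoal(23,-21,24)
f,P,z=plinth()"
```

```text
row [0.9 0.1 0.4] turn -0.0 | tool-y heading -4.1 x-axis [-0.001 -0.004 -1.   ] z [-0.072 -0.997  0.004] t 15.88 pos [573.6 156.6  24.9] F [-2.1 -8.6  1.6] w -0.001 j6 0.22
tcp in hook 22.9 -20.6 F hook -1.5153484993288004 -8.773891643650552 1.5775841776197579
top in hook ((24.96758460998535, 37.12721252441406), (105.63533020019531, 54.060585021972656), 89.99775695800781) bounds [[-1.0, -14.7], [51.8, 89.4]] z 46.35950058407984
```

Seated against the stop with the fence side unchanged. Now I'll back off and move above the bevel.

Emit:
play_rows(plan=[[0,0,10,0,1],[-10,0,20,0,1],[-60,0,20,0,1],[-70,-25,-10,0,1],[-70,-43,-50,0,1],[-60,-43,-61,0,1],[-50,-43,-61,0,1],[-50,-43,-61,0,1]])

```text
time: 16.92
tool_pos: [0.5345, 0.2214, 0.0731]
tool_rot: [-0.481, -0.517, -0.482, 0.519]
contact_force: [-0.9, 0.4, 0.4]
gripper_width: -0.001
```

```bash
python3 -c "
from h import *
f,P,z=plinth('w5.png')
hgoal(-20,40,46)"
```

```text
top in hook ((25.08059310913086, 39.45505142211914), (53.83574676513672, 100.65921020507812), 0.00017024028056766838) bounds [[-0.9, -8.1], [51.8, 89.5]] z 46.36881929339901
row [27.8  0.3  1.3] turn -0.002 | tool-y heading -4.2 x-axis [-0.002 -0.001 -1.   ] z [-0.073 -0.997  0.001] t 16.98 pos [535.  221.5  73.8] F [-0.6 -1.1  0.8] w 0.001 j6 0.34
tcp in hook -20.2 41.4 F hook -0.527366830636104 -1.1257177310000785 0.8242597797924859
```

View pics/w5.png

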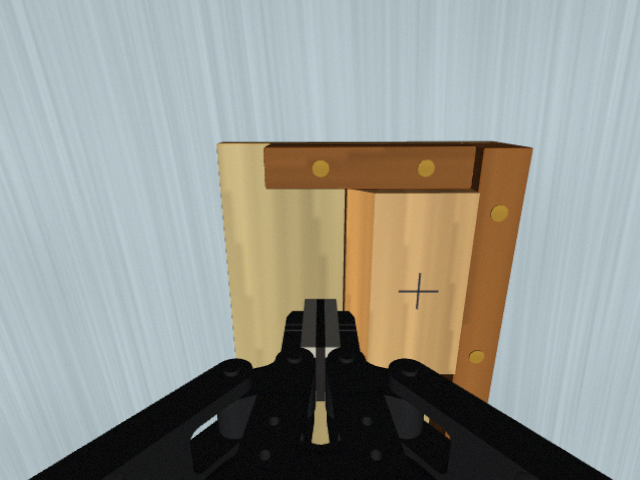

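Plinth is square in the corner: stop at (345–475,188) and fence line at (475,190)–(455,373), with no visible gaps. Next is the descent to the bevel, then the diagonal push.

Emit:
play_rows(plan=[[14,0,1.3,0,1],[28,0,1.3,0,1],[28,0,1.3,0,1],[28,0,1.3,0,1]])

```text
time: 17.48
tool_pos: [0.5352, 0.2213, 0.0467]
tool_rot: [-0.482, -0.518, -0.482, 0.518]
contact_force: [-0.1, 0.1, 0.5]
gripper_width: 0.002
```

Emit:
play_rows(plan=[[1,1,0,0,1],[2,2,0,0,1],[3,3,0,0,1],[4,4,0,0,1],[5,5,0,0,1],[5,5,0,0,1]])

```text
time: 18.23
tool_pos: [0.5401, 0.221, 0.0418]
tool_rot: [-0.482, -0.518, -0.482, 0.518]
contact_force: [0.2, -0.6, -0.5]
gripper_width: 0.003
```

```bash
python3 -c "
from h import *
hgoal(-14,40,40)"
```

```text
row [1.8 1.1 1.2] turn -0.0 | tool-y heading -4.1 x-axis [-0. -0. -1.] z [-0.072 -0.997  0.   ] t 18.23 pos [540.1 221.   41.8] F [ 0.2 -0.6 -0.5] w 0.003 j6 0.33
tcp in hook -15.1 41.2 F hook 0.21817707162144395 -0.6312090425296295 -0.45581855468795024
```

Emit:
play_rows(plan=[[0.5,0.5,1,0,1],[1,1,1,0,1],[1.5,1.5,1,0,1],[2,2,1,0,1],[2.5,2.5,1,0,1],[2.5,2.5,1,0,1]])

```text
time: 18.98
tool_pos: [0.5426, 0.2198, 0.0393]
tool_rot: [-0.482, -0.518, -0.482, 0.518]
contact_force: [-0.1, 0.1, -0.6]
gripper_width: 0.0
```

Emit:
play_rows(plan=[[0,0.6,0,0,1],[0,1.2,0,0,1],[0,1.8,0,0,1],[0,2.4,0,0,1],[0,3,0,0,1],[0,3,0,0,1]])

```text
time: 19.73
tool_pos: [0.5456, 0.2196, 0.0394]
tool_rot: [0.482, 0.518, 0.482, -0.518]
contact_force: [0.1, -0.1, 0.3]
gripper_width: 0.004
```

Emit:
play_rows(plan=[[0,0.6,0,0,1],[0,1.2,0,0,1],[0,1.8,0,0,1],[0,2.4,0,0,1],[0,3,0,0,1],[0,3,0,0,1]])

```text
time: 20.48
tool_pos: [0.5469, 0.2195, 0.0392]
tool_rot: [-0.481, -0.516, -0.483, 0.519]
contact_force: [-7.2, 0.2, 4.5]
gripper_width: 0.004
```

Contact on the bevel, with force -7 N in x and +4.5 N in z. Next I'll build the push up along the diagonal.

Emit:
play_rows(plan=[[0.5,0.2,0,0,1],[1,0.4,0,0,1],[1.5,0.8,0,0,1],[1.5,0.8,0,0,1],[1.5,0.8,0,0,1]])

```text
time: 21.1
tool_pos: [0.5471, 0.2195, 0.0389]
tool_rot: [-0.48, -0.516, -0.483, 0.519]
contact_force: [-12.8, -0.4, 12.6]
gripper_width: 0.001
```

Emit:
play_rows(plan=[[0.3,0.5,0,0,1],[0.6,0.9,0,0,1],[0.6,0.9,0,0,1],[0.6,0.9,0,0,1],[0.6,0.9,0,0,1],[0.6,0.9,0,0,1]])

```text
time: 21.85
tool_pos: [0.5473, 0.2195, 0.0388]
tool_rot: [-0.48, -0.515, -0.484, 0.52]
contact_force: [-17.7, -1.5, 17.8]
gripper_width: -0.001
```

```bash
python3 -c "
from h import *
hgoal(-7,40,39)
f,P,z=plinth('w6.png')
s=grab('side'); g=s['img'][235:335,270:390,::-1]; cv2.imwrite('pics/s6.png',cv2.resize(g,(720,600),interpolation=cv2.INTER_CUBIC))
import cv2
a=cv2.resize(f['img'][:,:,::-1],(480,360));o=np.zeros((600,800,3),np.uint8);o[:360,:480]=a;o[:300,480:]=cv2.resize(g,(320,300));cv2.imwrite('pics/o6.png',o)"
```

```text
row [-0.3  0.8  0.3] turn -0.0 | tool-y heading -4.1 x-axis [-0.008 -0.001 -1.   ] z [-0.072 -0.997  0.001] t 21.85 pos [547.3 219.5  38.8] F [-17.7  -1.5  17.8] w -0.001 j6 0.33
tcp in hook -7.8 40.3 F hook -17.543320770016738 -2.7386000081392066 17.832402971905648
top in hook ((19.435455322265625, 50.908103942871094), (77.85745239257812, 65.14400482177734), 89.95008850097656) bounds [[-10.3, 15.8], [51.9, 89.6]] z 46.375394661874694
```

View pics/o6.png

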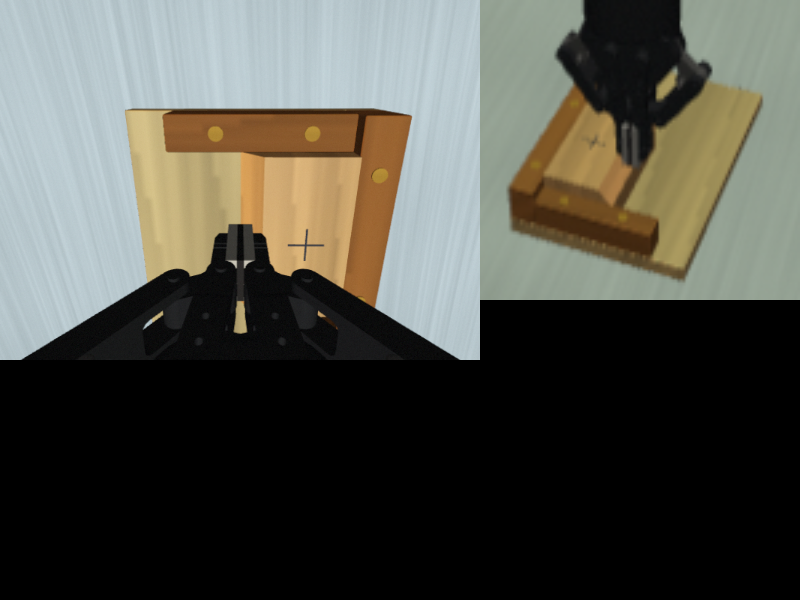

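The plinth is still tight in the corner (cross at (305,245) in the wrist view), with the fingers on the bevel pushing about 25 N at 45°. I'll do a short hold to confirm it's steady, then hand in.

Emit:
play_rows(plan=[[0,0,0,0,1],[0,0,0,0,1],[0,0,0,0,1],[0,0,0,0,1]])

```text
time: 22.45
tool_pos: [0.5473, 0.2195, 0.0387]
tool_rot: [-0.48, -0.515, -0.484, 0.52]
contact_force: [-16.2, -1.7, 18.2]
gripper_width: -0.003
```

```bash
python3 -c "
from h import *
hgoal(-7,40,39)
print(manip.job_done())"
```

```text
row [-0.3  0.8  0.3] turn -0.0 | tool-y heading -4.1 x-axis [-0.008 -0.001 -1.   ] z [-0.072 -0.997  0.001] t 22.45 pos [547.3 219.5  38.7] F [-16.2  -1.7  18.2] w -0.003 j6 0.33
tcp in hook -7.8 40.3 F hook -16.07480137605171 -2.883137387355719 18.209196472054526
the job is handed in; nothing more can be done
None
```

I placed the plinth flat on the bed with its bevel facing away from the fence and let go. I then pushed it home with closed fingers, first into the fence (about 6 N measured) and then into the stop (about 9 N). The job was handed in at 22.5 s with the fingers still pushing diagonally on the bevel.

**Position:** before the final push, the depth image put the plinth's top edges at x = 51.8 and y = 89.5 mm, against 53 and 90 for the fence and stop. Those differences are within the 2 mm calibration, its yaw matched the hook's, and no gap was visible. During the push the far edges read the same, but the fingers hid part of the block, so its yaw and near edges could not be rechecked.

**Push:** about 24 N, with 16 N into the fence, 18 N down and about 3 N toward the stop. It held steady over the last half second, within 40 mm of the stop end's midpoint along the fence, near the bevel's centre.

**Bystanders:** the arm's path kept clear of the jars, dish and brush, but I did not re-measure them at the end.

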